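Let the bench lift down and drop its pawl

ROBOT

A 6-joint arm with a two-finger parallel gripper is mounted at the origin on the work surface. World frame = base frame: x ahead of the robot, y to its left, z up, the work surface at z = 0. Lengths are in mm, angles in rad, forces in N, time in s.
With the tool pointing down it reaches from about 400 to 825 mm from the base axis. Payload 7 kg.
Tool frame: the origin (TCP) lies at the very end of the fingers, on their centre line; the grasp point (between the pads) lies 19 mm behind it; z points along the fingers, y is the direction in which the jaws open and shut (so a half turn about z gives the same grasp; the last joint's range is limited). The gripper opens to 85 mm and grips with 20 to 120 N. Pads are 22 mm wide; open, the fingers measure 114 mm over their backs; the gripper's body (76 mm by 85 mm) begins 54 mm behind the grasp point. The pads swing forward as they close: fully open they stand 13 mm farther back than shut.
Start: joints at [1.576, 0.359, 0.012, 0, -1.224, -0.288], TCP at [188.365, 648.162, 195.002] pointing down, gripper open.
Joint ranges: [-3.07, 3.07], [-1.43, 2.12], [-1.02, 1.25], [-3.03, 1.67], [-3.05, -0], [-3.03, 3.03]. Speed limits (rad/s): [2.39, 2.39, 3.01, 3.14, 3.14, 3.14].

INTERFACE

Orientations are given as a unit quaternion [w, x, y, z].
In Python, from rig import r gives the robot as it stands. The module is installed in compiled form; this text tells all that it offers.
- The arm moves only by the tool jog_arm, never from a script. Its argument "deltas" is a list that holds one entry, the list of rows, each a list of 7 numbers: the shift along the tool's x, y, z in m, then the turn, a rotation vector about the tool's x, y, z in degrees, then the closure, from 0 (fully open) to 1 (shut). A call has 1 to 12 rows; each row shifts and turns the commanded pose from where the row before left it, along the tool's axes as they then stand; what a row does not reach is not made up. A row lasts 1/10 s, in which the tool goes at most 50 mm and 8.59 degrees, less where a joint would pass 70% of its speed; a pose out of reach is approached as far as the arm can. A call is refused whole if a number of a shift passes 0.05 or a number of a turn 8.59, either way. A call with a gripper value outside its range is refused whole. The fingers move at their own pace and stop on an object; "squeeze" is the grip in N (left out, the last holds). Time passes only in rows, so rows that do not move let the fingers close. It gives the time, the measured TCP pose, the force and the opening at its end, in the units of the state.
- r.get_state(): the state, without advancing time (a new reading comes with each control period).
- r.read_camera(name): name is "scene" or "side" or "wrist"; returns a dict with "img" (400x640x3 uint8, red, green, blue), "depth" (400x640 float32, mm along the optical axis (not along the pixel's ray), 0 where there is no reading), "fx", "fy", "cx", "cy" (pixels), "k1" (the pictures are not rectified: a ray, as slopes to the right and down, at radius r is drawn at 1 + k1 r^2 times it, then the intrinsics apply), "origin" and "orientation" of the camera in the world. Camera axes: x right, y down, z forward; pixel columns grow to the right and rows downward; lengths in mm; the calibration is good to about 2 mm. A picture is of the moment at which its call begins.
- r.finish_job(): hands the job in, once; it reports no verdict.
Trained networks look in a picture, given as the dict that the camera call returned (one of the last four; its "shot" number tells which), for a name from the list of things; names that differ only in an ending like _2 or _b are one class to them, and where a whole thing is asked for, a point or a joint stands for the part that bears it (a point fixed in the world has none). Each returns a list of dicts, best first, with "confidence" (0 to 1); they miss things now and then, are a little off and sometimes report something else, mostly with a low value. They report only what shows in the picture. A call takes as long as a camera call.
- r.find_in(label, picture): "bbox" ([centre column, centre row, width, height] in pixels, round what is visible of it).
The state is a dict: "clock": time; "q": joint angles; "qd": joint speeds; "joint_efforts": joint torques, N m; "ee_pos": TCP position; "tcp_rot": TCP orientation; "contact_force": force on the tool from outside, world axes, zero at the start; "ft_torque": the same for the moment, N m; "width": finger opening in mm.
Only numpy, scipy, OpenCV 4.12 (cv2) and the standard library are available. Lean on these libraries where they do the work, as an engineer would, in place of code of your own. Each camera call takes 0.05 s, during which the arm holds its last target.

TASK

Press the pawl's thumb tail gently right down onto its stop, so that the nose lifts clear of the ratchet wheel, and keep it on the stop while the drum turns back and the lift sinks. When the tray floor is level with the roller tops of the stand beside it, as near as the teeth allow (about 6 mm either way), let the pawl drop back between the teeth so that it holds the lift there, and take your hand away. Never force the tail, and do not disturb the loose things on the bench.

Things in the scene. Friction and masses are not known exactly. Their poses are not given: they have to be found in the camera images.
- lift: Bench rack lift, bolted down: base plate 160 x 310 mm, upright aluminium column 50 x 50 mm, 380 mm high. Origin: column axis at bench height; z up, +y to the tray, -y to the pawl, +x to the side with the ratchet wheel (84 mm across, 20 teeth, shaft along x at y -70, z 120). Behind the wheel a gear case, top at z 162; the radio unit on the tray starts with its top at z 300.
- pawl: Dark steel rocker above the wheel, 12 mm thick, pinned beside it. Origin: pivot, at x 0, y -138, z 141 of the lift; its axes lie parallel to the lift's when the nose sits in the teeth. It turns about its x axis, positive = tail down, nose (60 mm from the pivot) up. Load and a spring keep the nose in; let go, it springs back by itself. It is bent by more than 18 N: press gently.
- tail_pad (a point): Centre of the top of the pawl's thumb tail, a 30 (x) x 28 (y) x 4 mm ribbed plate, nearly level, free above; at x 52, y -198, z 165 of the lift. Pressed straight down it gives at 5 to 10 N while the loaded tooth grips the nose; some 8 mm down the nose is clear, the force drops to 2 to 3 N and the drum starts to turn; go straight on down: the stop makes it rise by several N per mm.
- stop_post: Grey post 22 x 22 mm under the thumb tail; origin at its foot, at x 52, y -198, z 12 of the lift. The white nylon tip of the screw in its top is the stop for the tail. The screw is set by hand, differently on every lift: the tail meets it 9 to 17 mm below its rest position, and this is not measured. Find it by feel: 9 to 13 N on the tail holds it there.
- drum (a joint): Turn of the drum shaft (damper drum, ratchet wheel) in rad; grows as the drum turns back and the lift sinks, 16 mm per rad. One tooth is 0.314 rad, or 5.03 mm. With the pawl clear the load drives it and the damper holds it to about 3 to 7 mm/s. It reads about 0 at the start, nose against a tooth face. A dropped pawl lets it turn on to the next whole tooth, where it stops.
- tray_edge (a point): Middle of the tray floor's open edge, towards the roller stand. The aluminium tray (270 x 150 mm) carries a black radio unit and moves only up and down with the drum; its floor starts 177 mm above the bench.
- roller_top (a point): Centre of the roller stand, at the height of the tops of its five steel rollers (stand 280 x 140 mm, beside the tray). Height differs from start to start, 48 to 72 mm below the tray floor. Fixed.
- crank: Loose steel crank, 140 mm arm with a black 85 mm grip, lying on the bench; origin under the middle of the arm. Leave it.
- multimeter: Loose yellow and grey multimeter, 165 x 82 x 38 mm, lying on the bench; origin under its middle. Leave it.
- spray_can: Loose black spray can, 58 mm across, 170 mm high, standing on the bench; origin under its middle. Leave it.
- screwdriver: Loose screwdriver with a green handle, 190 mm long, lying on the bench. Leave it.

How it is judged:
By the outcome, as a careful person would: the job done as asked, in the order asked, and still so for the second after the job is handed in, with the robot touching nothing.
It also fails if it takes over 72 s, if anything falls off the work surface, if the arm or the gripper's body presses on something with over 40 N, if the wrist force passes 120 N, or if a joint passes its speed limit or range.

## Working session

There is one attempt and no reset: what is moved stays moved. The work goes in short steps, Python scripts to look and compute and a tool call to move; the robot and the scene stay as the last step left them, time stands still between calls to the robot, and variables do not carry over. Pictures are saved under pics/ and viewed, and the job is handed in when it is done.

Besides the shell and the picture viewer there is one more tool, called after ">>>" in YAML: its name, and indented under it one key for each argument. jog_arm: Moves the arm, as the interface text tells. Its arguments: {"type":"object","properties":{"deltas":{"type":"array"},"squeeze":{"type":"number"}},"required":["deltas"]}

```bash
mkdir -p pics; cat > h.py <<'E'
import numpy as np, cv2
from scipy.spatial.transform import Rotation as R
from rig import r
def shot(name,fn=None):
    p=r.read_camera(name)
    if fn: cv2.imwrite('pics/'+fn,p['img'][:,:,::-1])
    return p
def RQ(q): return R.from_quat([q[1],q[2],q[3],q[0]])
def pt(p,u,v,d=None):
    if d is None:
        w=p['depth'][int(v)-1:int(v)+2,int(u)-1:int(u)+2]; w=w[w>0]; d=np.median(w) if w.size else np.nan
    K=np.array([[p['fx'],0,p['cx']],[0,p['fy'],p['cy']],[0,0,1.]])
    xy=cv2.undistortPoints(np.array([[[u,v]]],float),K,np.array([p['k1'],0,0,0,0.]))[0,0]
    return RQ(p['orientation']).apply([xy[0]*d,xy[1]*d,d])+np.array(p['origin'])
E
python3 - <<'E'
from h import *
for c in ['scene','side','wrist']:
    p=shot(c,c+'0.png'); print(c,p['origin'],p['orientation'],p['fx'],p['k1'])
    for l in ['lift','pawl','stop_post','tail_pad','drum','tray_edge','roller_top','crank','multimeter','spray_can','screwdriver']:
        try: print(l,[(np.round(x['bbox']),round(x['confidence'],2)) for x in r.find_in(l,p)[:2]])
        except Exception as e: print(l,e)
print(r.get_state())
E
```

```text
scene [ 581.70424253 -315.92657265 1084.89812994] [-1.74983765e-01  9.84249949e-01  2.51537731e-02  8.89715500e-05] 397.06152498222247 -0.06880520220255945
lift [(array([322., 197., 132., 211.]), 0.86)]
pawl [(array([313., 253.,  23.,  54.]), 0.66)]
stop_post [(array([309., 284.,   8.,   8.]), 0.56)]
tail_pad [(array([313., 252.,  20.,  50.]), 0.65)]
drum [(array([304., 217.,  69.,  35.]), 0.85)]
tray_edge [(array([327., 149., 125., 112.]), 0.76)]
roller_top [(array([346., 106.,  92.,  44.]), 0.8)]
crank [(array([394., 292.,  38.,  64.]), 0.66)]
multimeter [(array([259., 358.,  65.,  43.]), 0.66)]
spray_can [(array([356., 368.,  30.,  25.]), 0.82), (array([380., 192.,  10.,  60.]), 0.15)]
screwdriver [(array([380., 189.,  14.,  59.]), 0.75)]
side [ -15.50705155 -980.36875058 1024.23776658] [-0.42890969  0.86132116 -0.24598021  0.11685925] 493.54866266784376 -0.12820806236126878
lift [(array([306., 202., 110., 173.]), 0.64)]
pawl [(array([340., 218.,  24.,  30.]), 0.79)]
stop_post [(array([345., 252.,  12.,  43.]), 0.84)]
tail_pad [(array([344., 219.,  22.,  32.]), 0.46)]
drum [(array
[... 709 characters left out ...]
ay_can []
screwdriver []
{'clock': 1.8, 'q': array([ 1.57609615e+00,  3.58600647e-01,  1.19131695e-02, -1.22685050e-06,
       -1.22411534e+00, -2.88079921e-01]), 'qd': array([ 0.00033602, -0.00083751, -0.00021265,  0.00052203,  0.0003638 ,
       -0.00013856]), 'joint_efforts': array([ 1.06735024e-05, -5.82975948e+01,  2.93654752e+01,  6.94172546e+00,
       -7.82930110e-04, -1.51490349e-05]), 'ee_pos': array([188.36704409, 648.1621409 , 195.00734575]), 'tcp_rot': array([ 3.29407696e-06,  9.90021039e-01, -1.40919634e-01, -9.64888239e-08]), 'contact_force': array([ 0.10782891,  0.4777658 , -0.27777501]), 'ft_torque': array([ 0.00023531, -0.02527046, -0.0390488 ]), 'width': 85.40337977796162}
```

View pictures.

```bash
python3 - <<'E'
import cv2
a=cv2.imread('pics/scene0.png')[60:400,220:440]; cv2.imwrite('pics/sc0.png',cv2.resize(a,None,fx=2.5,fy=2.5,interpolation=cv2.INTER_CUBIC)[:600*2][:850])
b=cv2.imread('pics/side0.png')[110:360,220:460]; cv2.imwrite('pics/sd0.png',cv2.resize(b,None,fx=2.4,fy=2.4,interpolation=cv2.INTER_CUBIC))
a=cv2.imread('pics/sc0.png');cv2.imwrite('pics/sc0.png',cv2.resize(a,(385,595)) )
E
```

```text
(no output)
```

View pics/scene0.png

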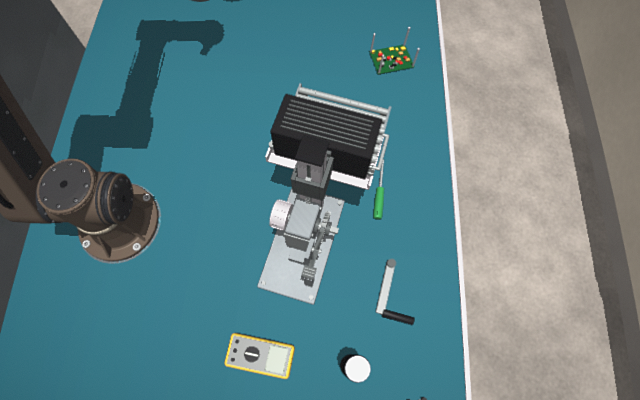

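View pics/sd0.png

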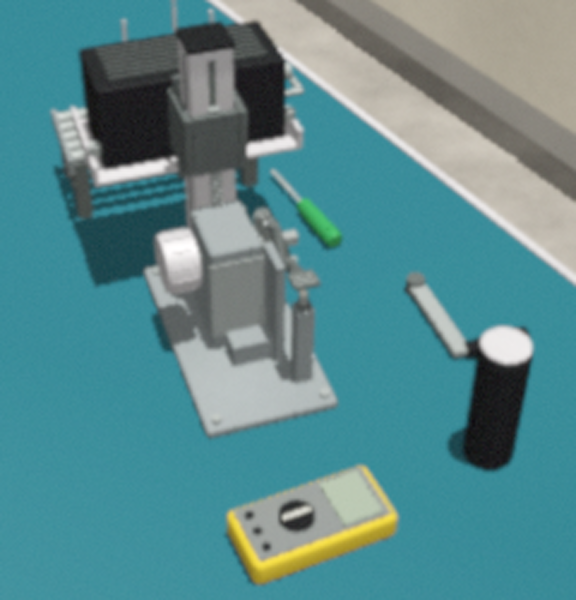

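```bash
python3 - <<'E'
from h import *
import pickle
sc=shot('scene');sd=shot('side'); pickle.dump((sc,sd),open('p0.pkl','wb'))
f=lambda p,u,v: print((u,v),np.round(pt(p,u,v),1))
print('scene plate corners');[f(sc,*x) for x in [(262,284),(312,299),(342,201),(310,262),(309,270),(309,275),(308,280)]]
print('col top');[f(sc,*x) for x in [(313,150),(316,175)]]
print('side pad');[f(sd,*x) for x in [(346,226),(344,226),(348,227),(346,224),(346,240)]]
b=sc['img'][190:310,250:360,::-1]; cv2.imwrite('pics/z1.png',cv2.resize(b,None,fx=5,fy=5,interpolation=cv2.INTER_CUBIC))
b=sd['img'][190:290,290:390,::-1]; cv2.imwrite('pics/z2.png',cv2.resize(b,None,fx=5,fy=5,interpolation=cv2.INTER_CUBIC))
b=sc['img'][70:200,250:400,::-1]; cv2.imwrite('pics/z3.png',cv2.resize(b,None,fx=4,fy=4,interpolation=cv2.INTER_CUBIC))
E
```

```text
scene plate corners
(262, 284) [ 437.5 -158.1   14.7]
(312, 299) [ 573.5 -190.6   14.9]
(342, 201) [645.2  91.8  12.7]
(310, 262) [ 565.3 -121.4  157.2]
(309, 270) [ 564.1 -141.9  164.3]
(309, 275) [ 564.8 -153.9  166.1]
(308, 280) [ 562.2 -158.   120.1]
col top
(313, 150) [562.8  57.9 379.6]
(316, 175) [570.6  30.4 320.6]
side pad
(346, 226) [ 561.2 -146.8  164.9]
(344, 226) [ 556.1 -144.7  165.8]
(348, 227) [ 561.9 -155.2  167.1]
(346, 224) [ 565.5 -140.2  165.3]
(346, 240) [ 556.  -156.   123.9]
```

View pics/z1.png

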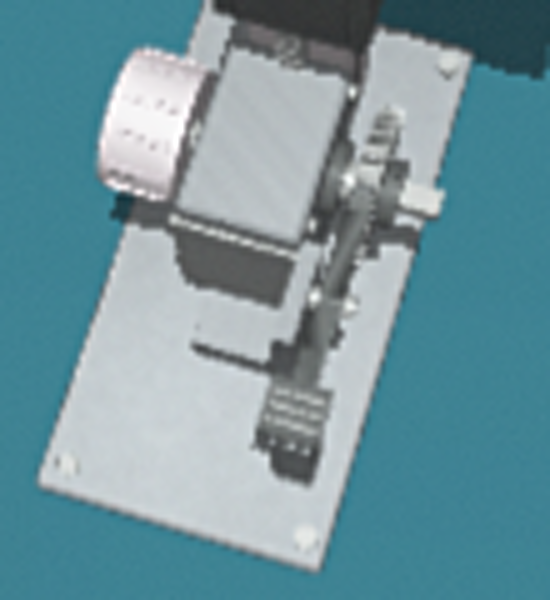

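View pics/z2.png

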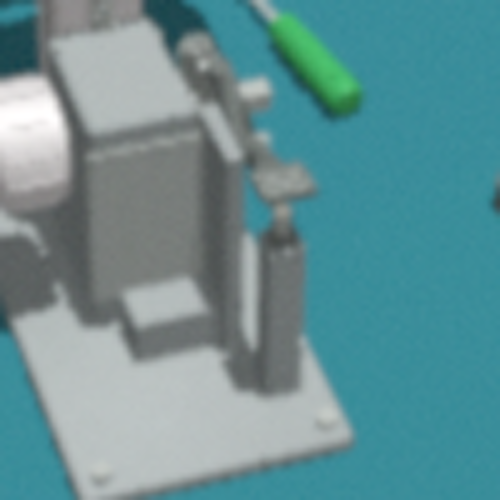

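View pics/z3.png

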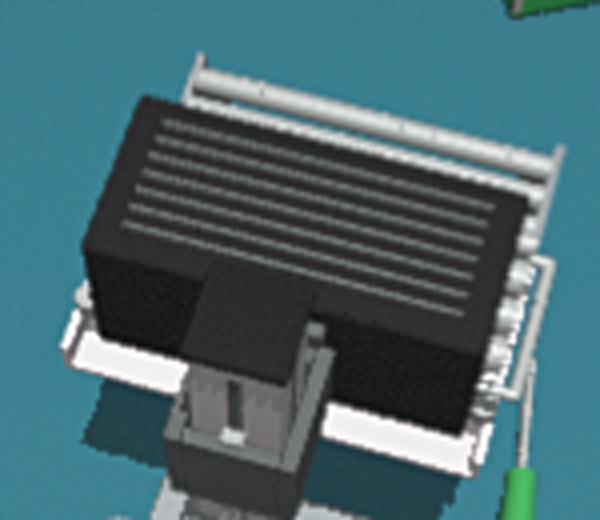

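```bash
cat >> h.py <<'E'
def cloud(p):
    K=np.array([[p['fx'],0,p['cx']],[0,p['fy'],p['cy']],[0,0,1.]])
    v,u=np.mgrid[0:400,0:640]
    xy=cv2.undistortPoints(np.stack([u,v],-1).reshape(-1,1,2).astype(float),K,np.array([p['k1'],0,0,0,0.])).reshape(400,640,2)
    d=p['depth'].astype(float)
    P=np.dstack([xy[...,0]*d,xy[...,1]*d,d]).reshape(-1,3)
    W=RQ(p['orientation']).apply(P)+np.array(p['origin'])
    W[d.ravel()==0]=np.nan
    return W.reshape(400,640,3)
E
python3 - <<'E'
from h import *
import pickle
sc,sd=pickle.load(open('p0.pkl','rb'))
C=cloud(sc);D=cloud(sd)
print('bench',np.nanmedian(C[330:,180:220,2]),np.nanmedian(D[300:340,250:300,2]))
for n,c in(('sc',C),('sd',D)):
    m=(abs(c[...,0]-562)<35)&(abs(c[...,1]+147)<35)&(c[...,2]>159)&(c[...,2]<175)
    q=c[m]; print(n,'pad',len(q),q.mean(0),q.min(0),q.max(0),np.median(q[:,2])); print([tuple(np.round(x[:2])) for x in q][:0])
    m=(c[...,2]>290)&(c[...,2]<310)&(c[...,1]>70); q=c[m]; print('radio',len(q),q.mean(0),np.median(q[:,2]),q[:,2].std())
    m=(c[...,2]>6)&(c[...,2]<18)&(c[...,0]>420)&(c[...,0]<700)&(c[...,1]<130)&(c[...,1]>-250); q=c[m]
    print('plate',len(q),np.median(q[:,2]),cv2.minAreaRect(q[:,:2].astype(np.float32)))
# roller region
for v in range(84,112,2): print(v,[ (round(C[v,u,1]),round(C[v,u,2])) for u in range(310,385,12)])
print('right side')
for v in range(110,190,4): print(v,[ (round(C[v,u,0]),round(C[v,u,1]),round(C[v,u,2])) for u in range(368,392,4)])
E
```

```text
bench -0.4644321410085013 0.9832195360624496
sc pad 182 [ 564.01990553 -144.03720397  164.4481035 ] [ 546.167958   -162.9434405   159.45699605] [ 580.29217494 -112.49335438  168.58139318] 164.6200803394259
[]
radio 4399 [577.66770343 166.05355589 295.66075829] 295.30507560764033 2.4424932293745707
plate 3203 11.571284964773895 ((565.075927734375, -59.227203369140625), (359.5325622558594, 270.07733154296875), 86.71845245361328)
sd pad 97 [ 559.85585197 -145.75507717  164.93589187] [ 541.19980808 -165.90013649  159.6292971 ] [ 576.13827711 -113.40943922  171.31121124] 165.08724796956312
[]
radio 1959 [1025.02305035  324.55663563  298.09654098] 297.2231930416277 4.579803667594563
plate 2043 11.95421341659005 ((558.0771484375, -57.53996276855469), (372.7420654296875, 273.0292053222656), 89.30365753173828)
84 [(502, 2), (508, -3), (507, 2), (512, -2), (513, -1), (516, -1), (514, 4)]
86 [(498, -3), (499, -2), (504, -5), (502, 1), (507, -3), (510, -4), (509, 1)]
88 [(488, -1), (490, 0), (493, -2), (497, -3), (497, 0), (500, -1), (506, -6)]
90 [(402, 106), (480, 2), (482, 2), (487, -1), (490
[... 2231 characters left out ...]
-4)]
162 [(686, 89, 276), (696, 95, 266), (716, 128, 200), (719, 107, 243), (769, 227, 6), (783, 231, 1)]
166 [(689, 89, 257), (700, 97, 242), (709, 97, 242), (719, 97, 242), (771, 218, -3), (782, 216, 2)]
170 [(693, 93, 226), (704, 101, 211), (746, 203, -2), (758, 203, 0), (771, 205, -2), (783, 205, -3)]
174 [(695, 93, 204), (705, 91, 208), (745, 188, 3), (758, 190, -1), (770, 189, 2), (782, 191, -1)]
178 [(699, 94, 177), (706, 85, 198), (746, 175, 1), (755, 169, 15), (769, 175, 4), (781, 176, 4)]
182 [(699, 83, 177), (734, 163, -3), (746, 164, -2), (755, 155, 20), (769, 162, 4), (782, 164, 0)]
186 [(697, 65, 195), (734, 150, -2), (745, 149, 3), (755, 144, 14), (770, 151, 0), (781, 151, 1)]
```

```bash
python3 - <<'E'
from h import *
import pickle
sc,sd=pickle.load(open('p0.pkl','rb'))
C=cloud(sc);D=cloud(sd)
# plate: only within polygons
m=np.zeros((400,640),np.uint8)
m=(C[...,2]>6)&(C[...,2]<18)&(C[...,0]>400)&(C[...,0]<700)&(C[...,1]<130)&(C[...,1]>-250)
n,l,s,_=cv2.connectedComponentsWithStats(m.astype(np.uint8),connectivity=4);k=1+np.argmax(s[1:,4])
q=C[l==k];rect=cv2.minAreaRect(q[:,:2].astype(np.float32));print(rect,len(q))
for yaw in np.deg2rad([-13,-14,-15,-16]):
    ex=np.array([np.cos(yaw),np.sin(yaw)]);ey=np.array([-ex[1],ex[0]])
    for nm,c in(('sc',C),('sd',D)):
        m=(c[...,2]>60)&(c[...,2]<130)&(c[...,1]>200)&(c[...,0]<850)&(c[...,0]>350)
        q=c[m]; v=q[:,:2]@ey; h=[(int(b),int(((v>b)&(v<b+4)).sum()),round(float(np.median(q[(v>b)&(v<b+4),2])),1)) for b in range(int(v.min()),int(v.max()),4) if ((v>b)&(v<b+4)).sum()>3]
        print(round(np.rad2deg(yaw)),nm,h)
E
```

```text
((524.575439453125, -86.54235076904297), (203.8665313720703, 160.54246520996094), 76.12519073486328) 2604
-13 sc [(448, 6, 105.3), (452, 8, 106.4), (456, 5, 107.7), (468, 5, 105.1), (472, 6, 105.2), (476, 32, 107.8), (480, 98, 108.2), (484, 88, 107.1), (488, 43, 106.2), (492, 6, 106.4), (496, 48, 102.4), (500, 219, 102.8), (504, 150, 106.0), (508, 100, 107.3), (512, 66, 106.9), (516, 10, 104.8), (520, 5, 103.9), (524, 5, 104.4), (708, 4, 76.9), (712, 7, 86.9), (788, 7, 73.0), (792, 6, 85.1), (848, 7, 76.5), (852, 7, 78.3)]
-13 sd [(384, 9, 96.2), (388, 31, 80.3), (392, 24, 89.0), (396, 20, 98.0), (400, 7, 104.8), (404, 8, 105.8), (412, 6, 104.5), (416, 4, 103.5), (420, 4, 107.0), (424, 10, 100.8), (428, 10, 106.2), (436, 6, 105.8), (440, 4, 101.2), (444, 4, 102.6), (452, 10, 102.9), (456, 6, 106.7), (468, 5, 105.4), (476, 10, 104.9), (480, 10, 106.1), (492, 6, 104.5), (496, 5, 107.3), (500, 10, 104.8), (504, 9, 106.9), (508, 10, 105.8), (516, 4, 105.1), (852, 5, 74.4), (2212, 4, 120.6), (2216, 5, 113.9), (2220, 10, 95.8), (2224, 10, 99.1), (2228, 22, 106.8), (2232, 19, 105.1), (2236,
[... 3874 characters left out ...]
), (516, 5, 106.6), (520, 9, 105.1), (524, 10, 104.9), (528, 11, 106.0), (536, 4, 105.1), (880, 4, 83.6), (884, 5, 74.3), (2212, 5, 120.4), (2216, 6, 108.0), (2220, 7, 84.7), (2224, 13, 103.8), (2228, 23, 99.7), (2232, 16, 110.7), (2236, 23, 89.5), (2240, 26, 101.9), (2244, 21, 99.0), (2248, 21, 100.7), (2252, 20, 98.6), (2256, 25, 105.7), (2260, 34, 93.7), (2264, 22, 80.2), (2268, 19, 96.4), (2272, 29, 101.4), (2276, 31, 91.0), (2280, 25, 95.3), (2284, 25, 94.8), (2288, 20, 85.1), (2292, 29, 96.6), (2296, 18, 98.6), (2300, 19, 101.4), (2304, 22, 90.6), (2308, 28, 94.5), (2312, 31, 94.2), (2316, 13, 100.7), (2320, 9, 94.4), (2324, 8, 81.7), (2328, 7, 81.0), (2332, 7, 100.3), (2336, 6, 91.9)]
```

>>> jog_arm:
  deltas:
    - [[0, 0, -0.045, 0, 0, 0, 1], [0, 0, -0.045, 0, 0, 0, 1], [0, 0, -0.045, 0, 0, 0, 1], [0, 0, -0.045, 0, 0, 0, 1], [0, 0, -0.045, 0, 0, 0, 1], [0.032, 0.036, 0, 0, 0, 0, 1], [0.032, 0.036, 0, 0, 0, 0, 1], [0.032, 0.036, 0, 0, 0, 0, 1], [0.032, 0.036, 0, 0, 0, 0, 1], [0.032, 0.036, 0, 0, 0, 0, 1], [0.032, 0.036, 0, 0, 0, 0, 1], [0.032, 0.036, 0, 0, 0, 0, 1]]
  squeeze: 20

```text
clock: 3.1
ee_pos: [333.5, 341.7, 420.4]
tcp_rot: [-0.0, 0.99, -0.141, 0.0]
contact_force: [1.7, -0.5, 0.4]
width: -0.1
```

>>> jog_arm:
  deltas:
    - [[0.032, 0.036, 0, 0, 0, 0, 1], [0.032, 0.036, 0, 0, 0, 0, 1], [0.032, 0.036, 0, 0, 0, 0, 1], [0.032, 0.036, 0, 0, 0, 0, 1], [0.032, 0.036, 0, 0, 0, 0, 1], [0.032, 0.036, 0, 0, 0, 0, 1], [0.032, 0.036, 0, 0, 0, 0, 1], [0.032, 0.036, 0, 0, 0, 0, 1], [0.032, 0.036, 0, 0, 0, 0, 1], [0.032, 0.036, 0, 0, 0, 0, 1], [0.03, 0.036, 0, 0, 0, 0, 1], [0, 0, 0.04, 0, 0, 0, 1]]

```text
clock: 4.3
ee_pos: [562.2, -139.4, 383.0]
tcp_rot: [0.001, 0.99, -0.143, 0.003]
contact_force: [1.1, 0.9, -0.1]
width: -0.1
```

```bash
python3 - <<'E'
from h import *
s=r.get_state();print(s['ee_pos'],s['tcp_rot'],s['contact_force'],s['q'])
p=shot('wrist','w1.png'); print(p['origin'],r.find_in('tail_pad',p)[:2])
import pickle;pickle.dump(p,open('w1.pkl','wb'))
E
```

```text
[ 562.24095281 -139.41237397  383.01558125] [ 6.55967677e-04  9.89668524e-01 -1.43330857e-01  3.47093220e-03] [ 1.09193792  0.94728358 -0.09671981] [ 0.09661414  0.1332786   0.12676247  0.0029275  -1.55785046  1.18649948]
[ 630.09490954 -160.37419052  561.32748781] [{'bbox': [285.4, 163.1, 96.7, 20.0], 'confidence': 0.9}]
```

View pics/w1.png

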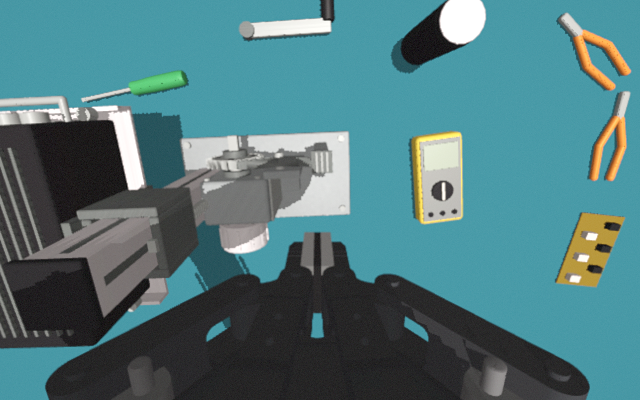

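```bash
python3 - <<'E'
from h import *
import pickle
p=pickle.load(open('w1.pkl','rb'));C=cloud(p)
m=(abs(C[...,0]-562)<30)&(abs(C[...,1]+147)<40)&(C[...,2]>158)&(C[...,2]<174)
v,u=np.nonzero(m);print(len(v),u.min(),u.max(),v.min(),v.max())
n,l,s,_=cv2.connectedComponentsWithStats(m.astype(np.uint8));print(s[1:])
b=p['img'][120:200,270:360,::-1]; cv2.imwrite('pics/z4.png',cv2.resize(b,None,fx=6,fy=6,interpolation=cv2.INTER_CUBIC))
for u in range(304,336,4): print(u,[np.round(C[v,u]).astype(int).tolist() for v in range(138,182,5)])
# lift pose from plate corners at z=12
def ray(u,v,z):
    o=np.array(p['origin']);d=pt(p,u,v,1.)-o;return o+d*(z-o[2])/d[2]
for c in [(349,131),(350,215),(182,141)]: print(ray(*c,12))
E
```

```text
569 294 331 150 176
[[301 150  31  23 544]
 [300 160   1   1   1]
 [294 170   6   7  24]]
304 [[588, -124, 9], [580, -121, 11], [571, -119, 12], [562, -116, 11], [574, -126, 158], [567, -124, 158], [536, -108, 12], [526, -105, 10], [517, -102, 11]]
308 [[586, -131, 11], [578, -128, 11], [569, -126, 11], [560, -123, 12], [573, -131, 162], [566, -129, 160], [533, -115, 11], [524, -112, 11], [515, -109, 11]]
312 [[584, -138, 12], [576, -135, 12], [567, -133, 10], [578, -138, 163], [572, -136, 163], [565, -135, 164], [559, -133, 163], [522, -119, 10], [513, -116, 12]]
316 [[582, -145, 10], [576, -143, 39], [576, -143, 107], [577, -144, 163], [570, -142, 162], [564, -140, 164], [557, -138, 164], [520, -126, 11], [511, -124, 12]]
320 [[580, -152, 11], [575, -150, 40], [575, -149, 110], [575, -149, 162], [568, -147, 162], [562, -145, 165], [555, -143, 162], [518, -134, 11], [509, -131, 12]]
324 [[578, -159, 12], [573, -157, 43], [573, -155, 110], [574, -154, 165], [567, -152, 165], [561, -150, 165], [554, -148, 165], [516, -141, 12], [506, -138, 10]]
328 [[576, -166, 9], [567, -163, 11], [558, -161, 10], [572, -159, 164], [566, -157, 165], [559, -155, 164], [553, -153, 165], [514, -148, 12], [504, -145, 11]]
332 [[574, -173, 10], [565, -170, 11], [556, -168, 11], [548, -165, 10], [539, -163, 10], [530, -160, 12], [521, -158, 11], [512, -155, 12], [502, -152, 11]]
[ 577.25132328 -205.4310942    12.        ]
[ 421.51985427 -166.08837729   12.        ]
[646.69774302  90.41259659  12.        ]
```

View pics/z4.png

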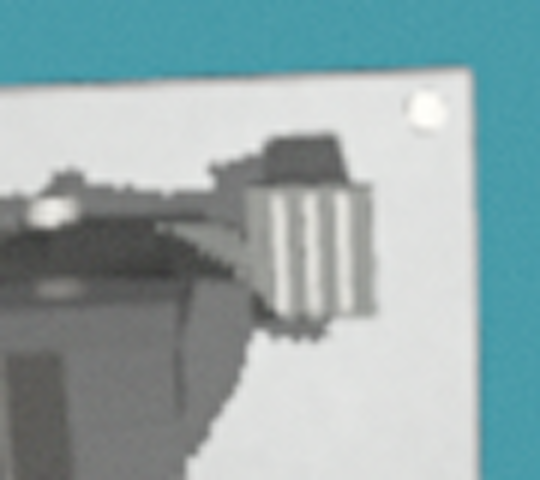

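>>> jog_arm:
  deltas:
    - [[0.003, 0.0075, 0.03, 0, 0, 0, 1], [0, 0, 0.04, 0, 0, 0, 1], [0, 0, 0.04, 0, 0, 0, 1], [0, 0, 0.04, 0, 0, 0, 1], [0, 0, 0.03, 0, 0, 0, 1], [0, 0, 0, 0, 0, 0, 1], [0, 0, 0, 0, 0, 0, 1], [0, 0, 0, 0, 0, 0, 1]]

```text
clock: 5.2
ee_pos: [561.2, -142.0, 203.0]
tcp_rot: [-0.0, 0.99, -0.14, 0.002]
contact_force: [0.3, 0.5, -0.4]
width: 0.1
```

```bash
python3 - <<'E'
from h import *
s=r.get_state();print(s['clock'],s['ee_pos'],s['tcp_rot'],s['contact_force'],s['qd'])
p=shot('wrist');q=shot('side')
b=p['img'][100:260,220:420,::-1]; cv2.imwrite('pics/z5.png',cv2.resize(b,None,fx=4,fy=3.7,interpolation=cv2.INTER_CUBIC))
b=q['img'][150:290,260:420,::-1]; cv2.imwrite('pics/z6.png',cv2.resize(b,None,fx=4,fy=4,interpolation=cv2.INTER_CUBIC))
E
```

```text
5.2 [ 561.22864489 -142.04228324  203.04889068] [-1.80033503e-05  9.90095130e-01 -1.40383776e-01  2.00722746e-03] [ 0.28483528  0.5421416  -0.40672267] [-0.00545436 -0.00181567 -0.00580147 -0.00603999  0.00941535 -0.00051169]
```

View pics/z5.png

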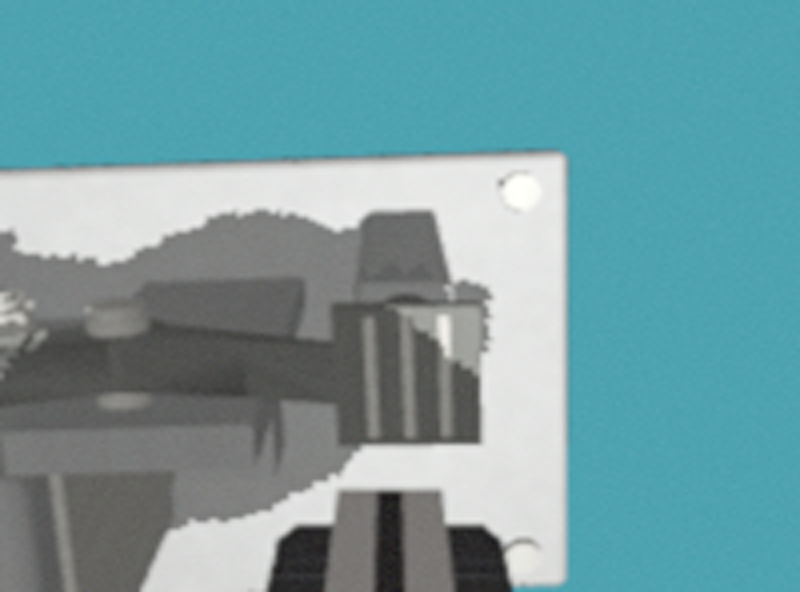

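View pics/z6.png

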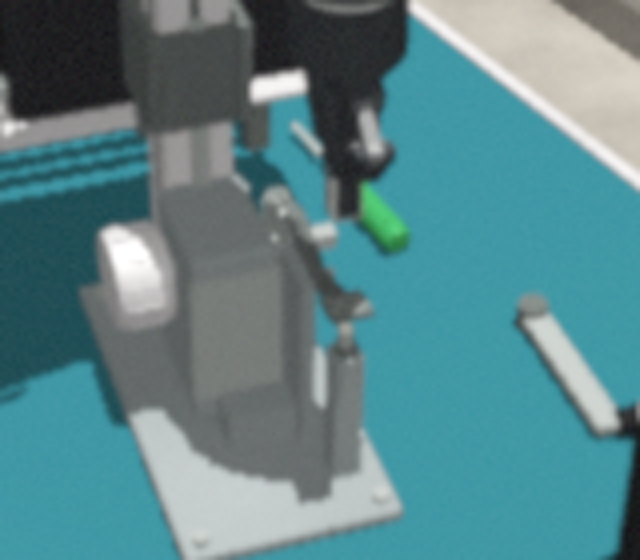

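>>> jog_arm:
  deltas:
    - [[0.0033, 0.0048, 0.01, 0, 0, 0, 1], [0, 0, 0.01, 0, 0, 0, 1], [0, 0, 0.01, 0, 0, 0, 1], [0, 0, 0, 0, 0, 0, 1], [0, 0, 0, 0, 0, 0, 1]]

```text
clock: 5.8
ee_pos: [561.1, -148.0, 169.5]
tcp_rot: [0.0, 0.99, -0.141, -0.001]
contact_force: [0.1, -0.4, 0.4]
width: 0.1
```

>>> jog_arm:
  deltas:
    - [[0.002, 0, 0.001, 0, 0, 0, 1], [0, 0, 0.001, 0, 0, 0, 1], [0, 0, 0.001, 0, 0, 0, 1], [0, 0, 0.0, 0, 0, 0, 1], [0, 0, 0, 0, 0, 0, 1]]

```text
clock: 6.3
ee_pos: [563.3, -148.4, 167.1]
tcp_rot: [-0.0, 0.99, -0.141, 0.0]
contact_force: [0.1, -0.0, -0.1]
width: 0.0
```

```bash
python3 - <<'E'
from h import *
s=r.get_state();print(s['clock'],s['ee_pos'],s['contact_force'])
p=shot('wrist');
b=p['img'][100:260,220:420,::-1]; cv2.imwrite('pics/z7.png',cv2.resize(b,None,fx=4,fy=3.7,interpolation=cv2.INTER_CUBIC))
E
```

```text
6.3 [ 563.31073476 -148.36923784  167.09612792] [ 0.06591189 -0.04859184 -0.11480611]
```

View pics/z7.png

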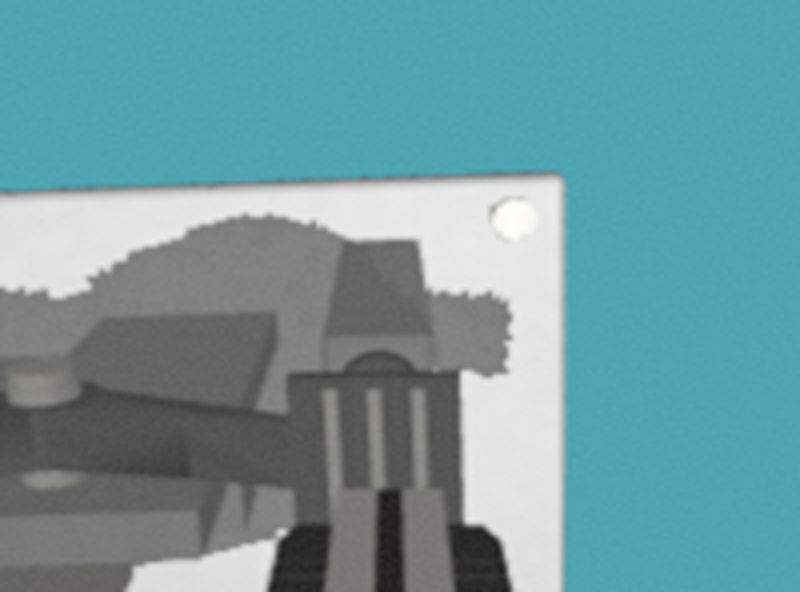

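```bash
python3 - <<'E'
from h import *
import pickle
p=shot('wrist');pickle.dump(p,open('w2.pkl','wb'))
def proj(P):
    c=RQ(p['orientation']).inv().apply(np.array(P)-p['origin']);K=np.array([[p['fx'],0,p['cx']],[0,p['fy'],p['cy']],[0,0,1.]])
    uv=cv2.projectPoints(c.reshape(1,1,3),np.zeros(3),np.zeros(3),K,np.array([p['k1'],0,0,0,0.]))[0].ravel();return np.round((uv-[220,100])*[4,3.7])
e=r.get_state()['ee_pos'];ex=np.array([.96,-.28,0])
print(p['origin'],e,proj(e),proj(e+11*ex),proj(e-11*ex))
C=cloud(p)
for v in range(196,262,4): print(v,int((v-100)*3.7),[np.round(C[v,u],1).tolist() for u in (298,310,325)])
E
```

```text
[ 632.41649053 -169.41959848  344.92648166] [ 563.31172716 -148.40822625  167.13137087] [382. 462.] [382. 401.] [382. 520.]
196 355 [[542.9, -120.5, 11.0], [571.8, -146.4, 128.3], [566.7, -156.9, 121.9]]
200 370 [[580.5, -141.7, 160.9], [578.5, -149.1, 161.3], [576.2, -158.5, 162.7]]
204 384 [[578.3, -141.1, 162.1], [576.4, -148.6, 162.9], [574.4, -157.9, 165.2]]
208 399 [[576.0, -140.4, 163.0], [574.0, -147.8, 163.5], [572.0, -157.2, 165.5]]
212 414 [[573.4, -139.6, 163.1], [571.5, -147.1, 163.9], [569.1, -156.4, 164.8]]
216 429 [[570.6, -138.7, 162.6], [568.6, -146.2, 162.9], [566.8, -155.7, 165.6]]
220 444 [[568.1, -137.9, 163.0], [566.0, -145.5, 163.2], [564.0, -154.9, 165.0]]
224 458 [[565.7, -137.2, 163.6], [563.6, -144.8, 164.0], [561.4, -154.2, 165.3]]
228 473 [[563.3, -136.5, 164.4], [561.1, -144.0, 164.3], [558.7, -153.5, 165.3]]
232 488 [[559.7, -135.3, 162.2], [576.4, -149.6, 208.4], [573.7, -156.6, 206.7]]
236 503 [[558.0, -134.9, 164.6], [576.0, -149.6, 212.3], [573.7, -156.4, 211.5]]
240 518 [[554.4, -133.7, 162.7], [575.8, -149.6, 216.3], [573.7, -156.3, 216.1]]
244 532 [[573.8, -142.8, 212.6], [575.9, -149.7, 220.8], [573.8, -156.2, 220.5]]
248 547 [[573.5, -143.0, 216.4], [576.1, -149.9, 225.3], [574.5, -156.3, 225.9]]
252 562 [[573.3, -143.2, 220.3], [576.1, -150.0, 229.2], [573.6, -156.0, 227.7]]
256 577 [[573.1, -143.3, 223.8], [575.6, -149.9, 231.8], [573.6, -155.9, 231.3]]
260 592 [[573.4, -143.7, 228.1], [575.2, -149.8, 234.5], [573.6, -155.8, 234.7]]
```

```bash
python3 - <<'E'
from h import *
import pickle
def proj(p,P):
    c=RQ(p['orientation']).inv().apply(np.array(P)-p['origin']);K=np.array([[p['fx'],0,p['cx']],[0,p['fy'],p['cy']],[0,0,1.]])
    return np.round(cv2.projectPoints(c.reshape(1,1,3),np.zeros(3),np.zeros(3),K,np.array([p['k1'],0,0,0,0.]))[0].ravel(),1)
w=pickle.load(open('w1.pkl','rb'))
print('w1 TCP',proj(w,[562.2,-139.4,383]))
sd=shot('side');e=r.get_state()['ee_pos'];print(e,'side',(proj(sd,e)-[290,150])*5,(proj(sd,e+[0,0,39])-[290,150])*5)
b=sd['img'][150:270,290:410,::-1]; cv2.imwrite('pics/z8.png',cv2.resize(b,None,fx=5,fy=5,interpolation=cv2.INTER_CUBIC))
C=cloud(sd)
m=(abs(C[...,0]-e[0])<20)&(abs(C[...,1]-e[1])<20)&(C[...,2]>160)&(C[...,2]<260)
print(np.histogram(C[m][:,2],bins=range(160,261,5)))
E
```

```text
w1 TCP [315.5 224.9]
[ 563.31013346 -148.38228649  167.10880669] side [285. 377.] [286.5 320.5]
(array([33, 52,  2,  0,  0,  0,  0,  0,  1,  7, 10, 12, 16, 19, 14,  9,  1,
        7,  8,  6]), array([160, 165, 170, 175, 180, 185, 190, 195, 200, 205, 210, 215, 220,
       225, 230, 235, 240, 245, 250, 255, 260]))
```

View pics/z8.png

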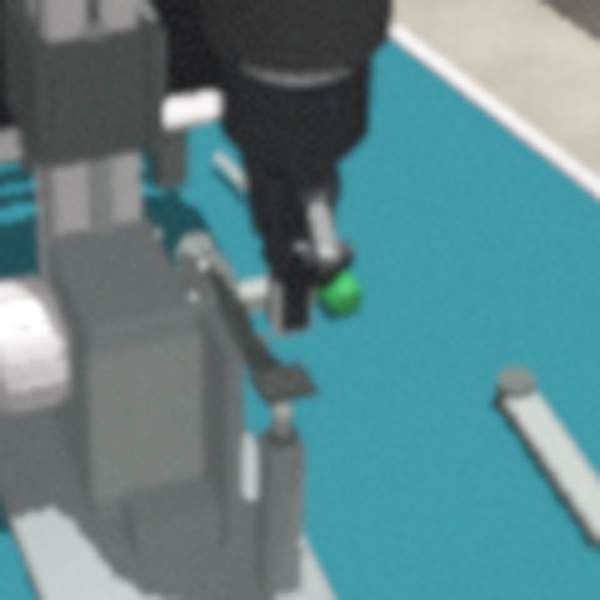

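>>> jog_arm:
  deltas:
    - [[0, 0, 0.001, 0, 0, 0, 1], [0, 0, 0.001, 0, 0, 0, 1], [0, 0, 0.001, 0, 0, 0, 1]]

```text
clock: 6.75
ee_pos: [563.2, -148.4, 163.9]
tcp_rot: [-0.0, 0.99, -0.141, -0.0]
contact_force: [-0.5, -0.3, 1.0]
width: -0.0
```

>>> jog_arm:
  deltas:
    - [[0, 0, 0.001, 0, 0, 0, 1], [0, 0, 0.001, 0, 0, 0, 1], [0, 0, 0.001, 0, 0, 0, 1]]

```text
clock: 7.05
ee_pos: [563.3, -148.4, 160.9]
tcp_rot: [0.0, 0.99, -0.141, -0.0]
contact_force: [0.6, -1.0, 0.4]
width: 0.1
```

>>> jog_arm:
  deltas:
    - [[0, 0, 0.002, 0, 0, 0, 1], [0, 0, 0.002, 0, 0, 0, 1], [0, 0, 0.002, 0, 0, 0, 1], [0, 0, 0.002, 0, 0, 0, 1], [0, 0, 0.002, 0, 0, 0, 1], [0, 0, 0.002, 0, 0, 0, 1], [0, 0, 0.002, 0, 0, 0, 1], [0, 0, 0.002, 0, 0, 0, 1]]

```text
clock: 7.85
ee_pos: [563.3, -148.4, 144.8]
tcp_rot: [0.0, 0.99, -0.141, -0.0]
contact_force: [-0.6, 0.3, -0.3]
width: -0.3
```

```bash
python3 - <<'E'
from h import *
s=r.get_state();print(s['clock'],s['ee_pos'],s['contact_force'])
p=shot('wrist');sd=shot('side')
C=cloud(p)
for v in range(200,262,3): print(v,[np.round(C[v,u]).astype(int).tolist() for u in (310,325)])
b=p['img'][100:260,220:420,::-1]; b=cv2.resize(b,(400,320),interpolation=cv2.INTER_CUBIC)
c=sd['img'][170:250,300:400,::-1]; c=cv2.resize(c,(400,320),interpolation=cv2.INTER_CUBIC)
cv2.imwrite('pics/z9.png',np.hstack([b,c]))
E
```

```text
7.85 [ 563.2848656  -148.42154746  144.83752694] [-0.58791638  0.26519924 -0.3321124 ]
200 [[574, -147, 123], [571, -157, 123]]
203 [[572, -147, 123], [569, -157, 124]]
206 [[571, -147, 129], [567, -156, 123]]
209 [[569, -146, 129], [565, -156, 124]]
212 [[578, -150, 162], [576, -158, 163]]
215 [[578, -149, 165], [575, -158, 165]]
218 [[575, -149, 163], [574, -157, 165]]
221 [[574, -148, 165], [572, -157, 165]]
224 [[572, -148, 163], [570, -156, 166]]
227 [[570, -147, 163], [568, -156, 165]]
230 [[569, -147, 165], [566, -155, 165]]
233 [[576, -149, 186], [574, -157, 187]]
236 [[576, -150, 190], [574, -157, 191]]
239 [[576, -150, 193], [574, -156, 193]]
242 [[576, -150, 197], [574, -156, 197]]
245 [[576, -150, 199], [574, -156, 199]]
248 [[576, -150, 203], [574, -156, 202]]
251 [[576, -150, 206], [574, -156, 206]]
254 [[575, -150, 207], [574, -156, 208]]
257 [[575, -150, 209], [574, -156, 211]]
260 [[576, -150, 214], [574, -156, 214]]
```

View pics/z9.png

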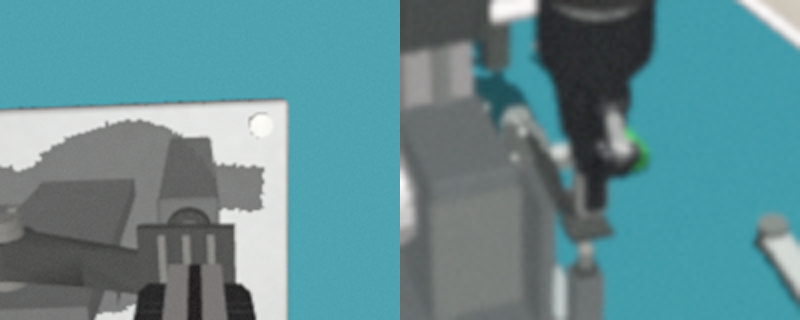

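>>> jog_arm:
  deltas:
    - [[0, -0.0015, 0.002, 0, 0, 0, 1], [0, 0, 0.002, 0, 0, 0, 1], [0, 0, 0.002, 0, 0, 0, 1], [0, 0, 0.002, 0, 0, 0, 1], [0, 0, 0.002, 0, 0, 0, 1], [0, 0, 0.002, 0, 0, 0, 1], [0, 0, 0, 0, 0, 0, 1]]

```text
clock: 8.65
ee_pos: [563.5, -147.0, 132.6]
tcp_rot: [0.0, 0.99, -0.141, -0.0]
contact_force: [-0.8, -0.2, -0.0]
width: 0.5
```

```bash
python3 - <<'E'
from h import *
s=r.get_state();print(s['clock'],s['ee_pos'],s['contact_force'])
p=shot('wrist');sd=shot('side')
C=cloud(p)
for v in range(218,262,3): print(v,[np.round(C[v,u]).astype(int).tolist() for u in (310,325)])
b=p['img'][180:260,270:370,::-1]; b=cv2.resize(b,(400,320),interpolation=cv2.INTER_CUBIC)
c=sd['img'][170:250,300:400,::-1]; c=cv2.resize(c,(400,320),interpolation=cv2.INTER_CUBIC)
cv2.imwrite('pics/z10.png',np.hstack([b,c]))
E
```

```text
8.65 [ 563.50043275 -146.96359382  132.633072  ] [-0.76549444 -0.24374354 -0.02861469]
218 [[568, -145, 129], [565, -154, 129]]
221 [[579, -149, 164], [577, -156, 165]]
224 [[577, -148, 164], [575, -156, 165]]
227 [[575, -148, 164], [573, -155, 164]]
230 [[574, -147, 164], [571, -155, 164]]
233 [[576, -148, 174], [574, -155, 174]]
236 [[576, -148, 178], [574, -155, 177]]
239 [[577, -148, 182], [574, -155, 181]]
242 [[576, -148, 184], [574, -155, 184]]
245 [[576, -148, 188], [574, -155, 187]]
248 [[576, -148, 190], [574, -155, 190]]
251 [[577, -149, 194], [574, -155, 193]]
254 [[576, -149, 197], [574, -155, 196]]
257 [[576, -149, 199], [574, -155, 198]]
260 [[576, -149, 201], [575, -155, 202]]
```

View pics/z10.png

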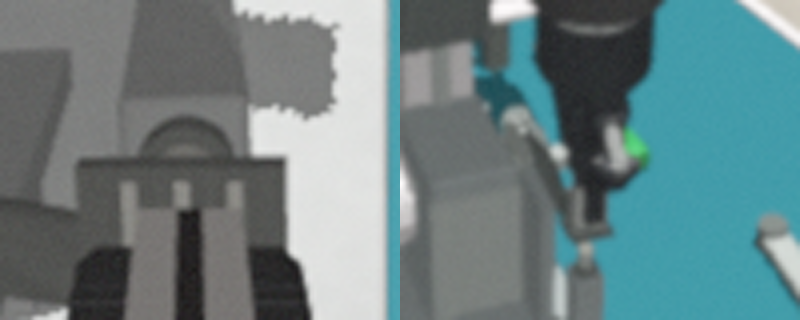

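>>> jog_arm:
  deltas:
    - [[0, 0, 0.001, 0, 0, 0, 1], [0, 0, 0.001, 0, 0, 0, 1], [0, 0, 0.001, 0, 0, 0, 1], [0, 0, 0.001, 0, 0, 0, 1]]

```text
clock: 9.15
ee_pos: [563.8, -147.1, 129.2]
tcp_rot: [0.0, 0.99, -0.141, 0.0]
contact_force: [-2.0, -0.1, 4.0]
width: -0.0
```

>>> jog_arm:
  deltas:
    - [[0, 0, 0.001, 0, 0, 0, 1], [0, 0, 0.001, 0, 0, 0, 1]]

```text
clock: 9.35
ee_pos: [563.8, -147.4, 128.0]
tcp_rot: [0.0, 0.99, -0.141, 0.0]
contact_force: [-3.0, -1.1, 9.2]
width: 0.1
```

>>> jog_arm:
  deltas:
    - [[0, 0, 0.001, 0, 0, 0, 1]]

```text
clock: 9.45
ee_pos: [563.7, -147.6, 127.2]
tcp_rot: [0.001, 0.99, -0.141, 0.0]
contact_force: [-5.0, -2.0, 9.6]
width: 0.1
```

>>> jog_arm:
  deltas:
    - [[0, 0, 0.001, 0, 0, 0, 1]]

```text
clock: 9.55
ee_pos: [563.7, -147.8, 126.3]
tcp_rot: [0.001, 0.99, -0.141, 0.0]
contact_force: [-3.8, -2.9, 9.9]
width: -0.1
```

>>> jog_arm:
  deltas:
    - [[0, 0, 0.001, 0, 0, 0, 1], [0, 0, 0.001, 0, 0, 0, 1]]

```text
clock: 9.75
ee_pos: [563.5, -148.4, 124.4]
tcp_rot: [0.001, 0.99, -0.141, 0.0]
contact_force: [-3.5, -5.6, 9.2]
width: 0.2
```

>>> jog_arm:
  deltas:
    - [[0, 0, 0.001, 0, 0, 0, 1], [0, 0, 0.001, 0, 0, 0, 1]]

```text
clock: 9.95
ee_pos: [563.8, -148.3, 122.3]
tcp_rot: [0.001, 0.99, -0.141, 0.0]
contact_force: [-0.4, -1.2, 2.7]
width: -0.2
```

>>> jog_arm:
  deltas:
    - [[0, 0, 0.001, 0, 0, 0, 1]]

```text
clock: 10.05
ee_pos: [563.9, -147.6, 120.6]
tcp_rot: [0.0, 0.99, -0.141, 0.0]
contact_force: [0.4, -2.9, 2.5]
width: -0.1
```

>>> jog_arm:
  deltas:
    - [[0, 0, 0.001, 0, 0, 0, 1]]

```text
clock: 10.15
ee_pos: [563.9, -147.2, 119.2]
tcp_rot: [0.0, 0.99, -0.141, 0.0]
contact_force: [0.1, -2.1, 3.2]
width: -0.1
```

>>> jog_arm:
  deltas:
    - [[0, 0, 0.001, 0, 0, 0, 1]]

```text
clock: 10.25
ee_pos: [563.9, -147.1, 118.0]
tcp_rot: [0.0, 0.99, -0.141, 0.0]
contact_force: [0.1, -2.8, 3.8]
width: 0.3
```

>>> jog_arm:
  deltas:
    - [[0, 0, 0.001, 0, 0, 0, 1]]

```text
clock: 10.35
ee_pos: [563.8, -147.1, 117.0]
tcp_rot: [0.0, 0.99, -0.141, 0.0]
contact_force: [-0.5, -3.0, 5.4]
width: -0.1
```

>>> jog_arm:
  deltas:
    - [[0, 0, 0.001, 0, 0, 0, 1]]

```text
clock: 10.45
ee_pos: [563.9, -147.2, 116.5]
tcp_rot: [0.0, 0.99, -0.141, 0.0]
contact_force: [-3.5, -1.9, 12.3]
width: -0.1
```

>>> jog_arm:
  deltas:
    - [[0, 0, 0, 0, 0, 0, 1]]

```text
clock: 10.55
ee_pos: [563.9, -147.2, 116.7]
tcp_rot: [0.0, 0.99, -0.141, 0.0]
contact_force: [-2.8, -2.6, 8.3]
width: -0.0
```

```bash
cat > tr.py <<'E'
from h import *
import pickle
sc,_=pickle.load(open('p0.pkl','rb'))
def radio(p):
    C=cloud(p);m=np.zeros((400,640),bool)
    yaw=np.deg2rad(-14);ex=np.array([np.cos(yaw),np.sin(yaw)]);ey=np.array([-ex[1],ex[0]])
    d=C[...,:2]-np.array([577.7,166.])
    m=(abs(d@ex)<90)&(abs(d@ey)<35)&(C[...,2]>180)&(C[...,2]<310)&(C[...,2]>190)
    z=C[m][:,2]; md=np.median(z); z=z[abs(z-md)<6]; return np.mean(z),len(z)
a=radio(sc);s=r.get_state();p=shot('scene');b=radio(p)
print('clock',s['clock'],'F',np.round(s['contact_force'],1),'z',s['ee_pos'][2],a,b,'sink',a[0]-b[0])
E
python3 tr.py
```

```text
clock 10.55 F [-2.8 -2.6  8.3] z 116.67552499747293 (np.float64(296.1178767418953), 2085) (np.float64(292.55285913499097), 692) sink 3.565017606904348
```

>>> jog_arm:
  deltas:
    - [[0, 0, 0.0004, 0, 0, 0, 1], [0, 0, 0, 0, 0, 0, 1]]

```text
clock: 10.8
ee_pos: [563.9, -147.2, 116.6]
tcp_rot: [0.0, 0.99, -0.141, 0.0]
contact_force: [-3.3, -2.0, 10.5]
width: -0.3
```

>>> jog_arm:
  deltas:
    - [[0, 0, 0, 0, 0, 0, 1], [0, 0, 0, 0, 0, 0, 1], [0, 0, 0, 0, 0, 0, 1]]

```text
clock: 11.1
ee_pos: [563.9, -147.2, 116.6]
tcp_rot: [0.0, 0.99, -0.141, 0.0]
contact_force: [-3.1, -2.3, 10.2]
width: -0.2
```

```bash
python3 tr.py
```

```text
clock 11.1 F [-3.1 -2.3 10.2] z 116.55431682925898 (np.float64(296.1178767418953), 2085) (np.float64(289.3768641231247), 687) sink 6.74101261877064
```

>>> jog_arm:
  deltas:
    - [[0, 0, 0, 0, 0, 0, 1], [0, 0, 0, 0, 0, 0, 1], [0, 0, 0, 0, 0, 0, 1], [0, 0, 0, 0, 0, 0, 1], [0, 0, 0, 0, 0, 0, 1], [0, 0, 0, 0, 0, 0, 1], [0, 0, 0, 0, 0, 0, 1], [0, 0, 0, 0, 0, 0, 1], [0, 0, 0, 0, 0, 0, 1], [0, 0, 0, 0, 0, 0, 1], [0, 0, 0, 0, 0, 0, 1], [0, 0, 0, 0, 0, 0, 1]]

```text
clock: 12.35
ee_pos: [563.9, -147.2, 116.6]
tcp_rot: [0.0, 0.99, -0.141, 0.0]
contact_force: [-2.6, -2.0, 9.4]
width: -0.0
```

```bash
python3 tr.py
```

```text
clock 12.35 F [-2.6 -2.   9.4] z 116.5887289827188 (np.float64(296.1178767418953), 2085) (np.float64(282.3427432762381), 671) sink 13.775133465657234
```

>>> jog_arm:
  deltas:
    - [[0, 0, 0, 0, 0, 0, 1], [0, 0, 0, 0, 0, 0, 1], [0, 0, 0, 0, 0, 0, 1], [0, 0, 0, 0, 0, 0, 1], [0, 0, 0, 0, 0, 0, 1], [0, 0, 0, 0, 0, 0, 1], [0, 0, 0, 0, 0, 0, 1], [0, 0, 0, 0, 0, 0, 1], [0, 0, 0, 0, 0, 0, 1], [0, 0, 0, 0, 0, 0, 1], [0, 0, 0, 0, 0, 0, 1], [0, 0, 0, 0, 0, 0, 1]]

```text
clock: 13.6
ee_pos: [563.9, -147.2, 116.6]
tcp_rot: [0.0, 0.99, -0.141, 0.0]
contact_force: [-3.4, -2.2, 10.2]
width: 0.1
```

```bash
python3 tr.py
```

```text
clock 13.6 F [-3.4 -2.2 10.2] z 116.59084376438526 (np.float64(296.1178767418953), 2085) (np.float64(275.2130643646506), 647) sink 20.904812377244696
```

>>> jog_arm:
  deltas:
    - [[0, 0, 0, 0, 0, 0, 1], [0, 0, 0, 0, 0, 0, 1], [0, 0, 0, 0, 0, 0, 1], [0, 0, 0, 0, 0, 0, 1], [0, 0, 0, 0, 0, 0, 1], [0, 0, 0, 0, 0, 0, 1], [0, 0, 0, 0, 0, 0, 1], [0, 0, 0, 0, 0, 0, 1], [0, 0, 0, 0, 0, 0, 1], [0, 0, 0, 0, 0, 0, 1], [0, 0, 0, 0, 0, 0, 1], [0, 0, 0, 0, 0, 0, 1]]

```text
clock: 14.85
ee_pos: [563.9, -147.2, 116.6]
tcp_rot: [0.0, 0.99, -0.141, 0.0]
contact_force: [-3.2, -1.9, 9.9]
width: 0.0
```

```bash
python3 tr.py
```

```text
clock 14.85 F [-3.2 -1.9  9.9] z 116.57955588774546 (np.float64(296.1178767418953), 2085) (np.float64(268.08829622148806), 636) sink 28.02958052040725
```

>>> jog_arm:
  deltas:
    - [[0, 0, 0, 0, 0, 0, 1], [0, 0, 0, 0, 0, 0, 1], [0, 0, 0, 0, 0, 0, 1], [0, 0, 0, 0, 0, 0, 1], [0, 0, 0, 0, 0, 0, 1], [0, 0, 0, 0, 0, 0, 1], [0, 0, 0, 0, 0, 0, 1], [0, 0, 0, 0, 0, 0, 1], [0, 0, 0, 0, 0, 0, 1], [0, 0, 0, 0, 0, 0, 1], [0, 0, 0, 0, 0, 0, 1], [0, 0, 0, 0, 0, 0, 1]]

```text
clock: 16.1
ee_pos: [563.9, -147.2, 116.6]
tcp_rot: [0.0, 0.99, -0.141, 0.0]
contact_force: [-2.6, -2.4, 9.1]
width: -0.0
```

```bash
python3 tr.py
```

```text
clock 16.1 F [-2.6 -2.4  9.1] z 116.59848697333754 (np.float64(296.1178767418953), 2085) (np.float64(260.87582543001963), 616) sink 35.242051311875684
```

>>> jog_arm:
  deltas:
    - [[0, 0, 0.0002, 0, 0, 0, 1], [0, 0, 0, 0, 0, 0, 1], [0, 0, 0, 0, 0, 0, 1], [0, 0, 0, 0, 0, 0, 1], [0, 0, 0, 0, 0, 0, 1], [0, 0, 0, 0, 0, 0, 1], [0, 0, 0, 0, 0, 0, 1], [0, 0, 0, 0, 0, 0, 1], [0, 0, 0, 0, 0, 0, 1], [0, 0, 0, 0, 0, 0, 1], [0, 0, 0, 0, 0, 0, 1], [0, 0, 0, 0, 0, 0, 1]]

```text
clock: 17.35
ee_pos: [564.0, -147.2, 116.5]
tcp_rot: [0.0, 0.99, -0.141, 0.0]
contact_force: [-3.6, -2.0, 10.6]
width: 0.3
```

>>> jog_arm:
  deltas:
    - [[0, 0, 0, 0, 0, 0, 1], [0, 0, 0, 0, 0, 0, 1], [0, 0, 0, 0, 0, 0, 1], [0, 0, 0, 0, 0, 0, 1], [0, 0, 0, 0, 0, 0, 1], [0, 0, 0, 0, 0, 0, 1], [0, 0, 0, 0, 0, 0, 1], [0, 0, 0, 0, 0, 0, 1], [0, 0, 0, 0, 0, 0, 1], [0, 0, 0, 0, 0, 0, 1], [0, 0, 0, 0, 0, 0, 1], [0, 0, 0, 0, 0, 0, 1]]

```text
clock: 18.55
ee_pos: [563.9, -147.2, 116.5]
tcp_rot: [0.0, 0.99, -0.141, 0.0]
contact_force: [-2.9, -2.1, 11.4]
width: 0.2
```

```bash
python3 tr.py; python3 - <<'E'
from h import *
p=shot('scene');q=shot('side')
b=cv2.resize(p['img'][80:200,255:395,::-1],(395,340),interpolation=cv2.INTER_CUBIC)
c=cv2.resize(q['img'][110:220,230:370,::-1],(395,340),interpolation=cv2.INTER_CUBIC)
cv2.imwrite('pics/z11.png',np.hstack([b,c]))
E
```

```text
clock 18.55 F [-2.9 -2.1 11.4] z 116.52047858498281 (np.float64(296.1178767418953), 2085) (np.float64(246.97101472508908), 603) sink 49.14686201680624
```

View pics/z11.png

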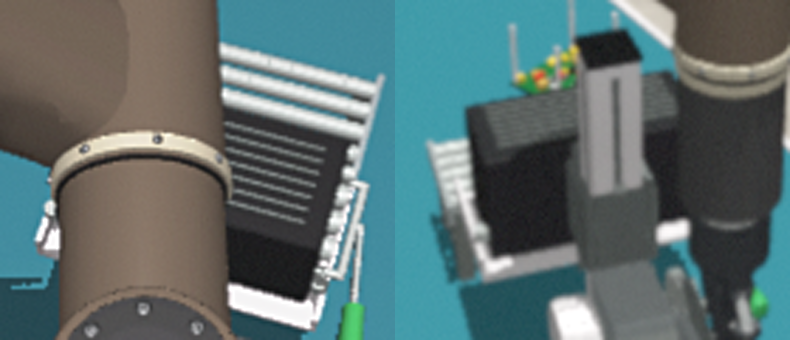

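```bash
python3 tr.py; python3 - <<'E'
from h import *
p=shot('scene');C=cloud(p)
yaw=np.deg2rad(-14);ey=np.array([-np.sin(yaw),np.cos(yaw)])
m=(C[...,2]>60)&(C[...,2]<130)&(C[...,1]>200)&(C[...,0]<850)&(C[...,0]>350); m[:,:325]=False
q=C[m];v=q[:,:2]@ey
print([(int(b),int(((v>b)&(v<b+3)).sum()),round(float(np.median(q[(v>b)&(v<b+3),2])),1)) for b in range(400,540,3) if ((v>b)&(v<b+3)).sum()>8])
print(r.get_state()['clock'])
E
```

```text
clock 18.7 F [-3.9 -2.2 10.9] z 116.55390833196441 (np.float64(296.1178767418953), 2085) (np.float64(246.31506275979999), 589) sink 49.80281398209533
[(454, 13, 102.1), (457, 97, 102.2), (460, 76, 105.6), (463, 53, 107.2), (466, 49, 107.3), (469, 33, 106.5), (472, 19, 105.3), (481, 45, 101.7), (484, 105, 103.6), (487, 72, 106.8), (490, 45, 107.6), (493, 50, 107.8), (496, 28, 105.9), (499, 10, 104.6), (508, 67, 102.0), (511, 112, 103.5), (514, 65, 106.2), (517, 58, 108.0), (520, 37, 107.2), (523, 27, 105.5)]
18.8
```

>>> jog_arm:
  deltas:
    - [[0, 0, 0, 0, 0, 0, 1], [0, 0, 0, 0, 0, 0, 1], [0, 0, 0, 0, 0, 0, 1], [0, 0, 0, 0, 0, 0, 1], [0, 0, 0, 0, 0, 0, 1], [0, 0, 0, 0, 0, 0, 1], [0, 0, 0, 0, 0, 0, 1], [0, 0, 0, 0, 0, 0, 1], [0, 0, 0, 0, 0, 0, 1], [0, 0, 0, 0, 0, 0, 1], [0, 0, 0, 0, 0, 0, 1], [0, 0, 0, 0, 0, 0, 1]]

```text
clock: 20.0
ee_pos: [563.9, -147.2, 116.5]
tcp_rot: [0.0, 0.99, -0.141, 0.0]
contact_force: [-2.8, -1.4, 11.7]
width: 0.5
```

>>> jog_arm:
  deltas:
    - [[0, 0, 0, 0, 0, 0, 1], [0, 0, 0, 0, 0, 0, 1], [0, 0, 0, 0, 0, 0, 1], [0, 0, 0, 0, 0, 0, 1], [0, 0, 0, 0, 0, 0, 1], [0, 0, 0, 0, 0, 0, 1], [0, 0, 0, 0, 0, 0, 1], [0, 0, 0, 0, 0, 0, 1], [0, 0, 0, 0, 0, 0, 1], [0, 0, 0, 0, 0, 0, 1]]

```text
clock: 21.0
ee_pos: [563.9, -147.2, 116.5]
tcp_rot: [0.0, 0.99, -0.141, 0.0]
contact_force: [-2.6, -1.9, 10.5]
width: -0.2
```

```bash
python3 tr.py;python3 tr.py
```

```text
clock 21.0 F [-2.6 -1.9 10.5] z 116.50750143159254 (np.float64(296.1178767418953), 2085) (np.float64(233.17750993885755), 572) sink 62.94036680303776
clock 21.05 F [-3.  -2.4 11.6] z 116.53706270505963 (np.float64(296.1178767418953), 2085) (np.float64(232.91248082767814), 564) sink 63.20539591421718
```

>>> jog_arm:
  deltas:
    - [[0, 0, 0, 0, 0, 0, 1], [0, 0, 0, 0, 0, 0, 1], [0, 0, 0, 0, 0, 0, 1], [0, 0, 0, 0, 0, 0, 1], [0, 0, 0, 0, 0, 0, 1], [0, 0, 0, 0, 0, 0, 1], [0, 0, -0.03, 0, 0, 0, 1], [0, 0, -0.04, 0, 0, 0, 1], [0, 0, -0.04, 0, 0, 0, 1], [0, 0, 0, 0, 0, 0, 1], [0, 0, 0, 0, 0, 0, 1]]

```text
clock: 22.2
ee_pos: [564.0, -146.3, 225.8]
tcp_rot: [-0.001, 0.99, -0.141, 0.001]
contact_force: [-0.5, 0.8, -1.0]
width: -0.2
```

```bash
python3 tr.py;python3 tr.py
```

```text
clock 22.2 F [-0.5  0.8 -1. ] z 225.83448724542095 (np.float64(296.1178767418953), 2085) (np.float64(226.30010184321162), 435) sink 69.8177748986837
clock 22.25 F [ 0.3  0.8 -0.1] z 224.60464239687198 (np.float64(296.1178767418953), 2085) (np.float64(225.86729585698026), 433) sink 70.25058088491505
```

>>> jog_arm:
  deltas:
    - [[0, 0, -0.03, 0, 0, 0, 1], [0, 0, -0.04, 0, 0, 0, 1], [0, 0, -0.04, 0, 0, 0, 1], [0, 0, -0.04, 0, 0, 0, 1], [-0.03, 0.03, 0, 0, 0, 0, 1], [-0.03, 0.03, 0, 0, 0, 0, 1], [-0.03, 0.03, 0, 0, 0, 0, 1], [0, 0, 0, 0, 0, 0, 1], [0, 0, 0, 0, 0, 0, 1], [0, 0, 0, 0, 0, 0, 1]]

```text
clock: 23.3
ee_pos: [452.5, -208.0, 374.4]
tcp_rot: [-0.0, 0.99, -0.141, -0.001]
contact_force: [0.8, -0.6, 0.0]
width: -0.4
```

```bash
python3 tr.py; python3 - <<'E'
from h import *
p=shot('scene');q=shot('side');C=cloud(p)
b=cv2.resize(p['img'][80:320,230:410,::-1],(300,400),interpolation=cv2.INTER_CUBIC)
c=cv2.resize(q['img'][110:290,230:410,::-1],(400,400),interpolation=cv2.INTER_CUBIC)
cv2.imwrite('pics/z12.png',np.hstack([b,c]))
E
```

```text
clock 23.3 F [ 0.8 -0.6  0. ] z 374.3669797287022 (np.float64(296.1178767418953), 2085) (np.float64(225.67799400348883), 1452) sink 70.43988273840648
```

View pics/z12.png

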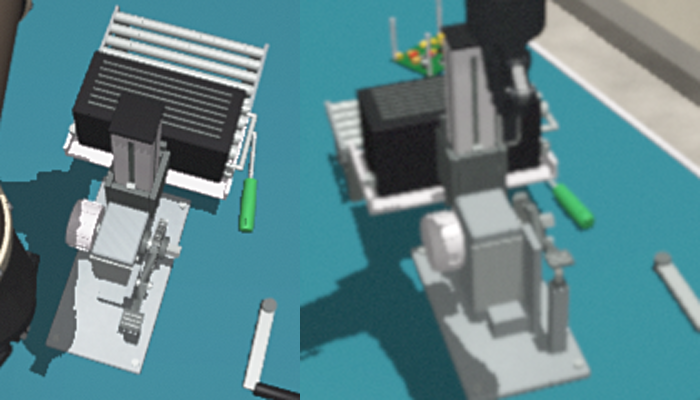

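>>> jog_arm:
  deltas:
    - [[0, 0, 0, 0, 0, 0, 1], [0, 0, 0, 0, 0, 0, 1], [0, 0, 0, 0, 0, 0, 1], [0, 0, 0, 0, 0, 0, 1], [0, 0, 0, 0, 0, 0, 1], [0, 0, 0, 0, 0, 0, 1], [0, 0, 0, 0, 0, 0, 1], [0, 0, 0, 0, 0, 0, 1], [0, 0, 0, 0, 0, 0, 1], [0, 0, 0, 0, 0, 0, 1]]

```text
clock: 24.45
ee_pos: [452.1, -208.3, 375.4]
tcp_rot: [-0.0, 0.99, -0.141, 0.0]
contact_force: [0.5, 0.9, -0.2]
width: 0.3
```

```bash
python3 tr.py; python3 - <<'E'
from h import *
p=shot('scene');C=cloud(p)
m=(abs(C[...,0]-562)<12)&(abs(C[...,1]+149)<10)&(C[...,2]>130)
print('pad z',np.median(C[m][:,2]),m.sum())
yaw=np.deg2rad(-14);ey=np.array([-np.sin(yaw),np.cos(yaw)])
v=C[...,:2]@ey
m=(C[...,2]>90)&(C[...,2]<125)&(C[...,0]>400)&(C[...,0]<760)&(v>150)&(v<250)
q=C[m];vv=v[m];print([(b,int(((vv>b)&(vv<b+5)).sum()),round(float(np.median(q[(vv>b)&(vv<b+5),2])),1)) for b in range(150,250,5) if ((vv>b)&(vv<b+5)).sum()>8])
r.finish_job()
E
```

```text
clock 24.45 F [ 0.5  0.9 -0.2] z 375.4015929117741 (np.float64(296.1178767418953), 2085) (np.float64(225.626338614023), 1454) sink 70.4915381278723
pad z 165.15424063550228 94
[(230, 117, 105.8), (235, 107, 106.6), (240, 110, 106.3), (245, 111, 106.1)]
the job is handed in; nothing more can be done
```

The lift now rests with its tray floor about 1 to 2 mm below the roller tops, held by the pawl, with the arm well clear. The job was handed in at about 24.5 s.

**What I did:**
- I pressed the thumb tail down with the closed fingers. It gave at about 10 N and the nose came clear about 8 mm down.
- I went straight on down to the stop, about 13 mm below rest. I held it there at 9–12 N, with a brief dip to 8.3 N just after touching it, while the lift sank at about 5.7 mm/s.
- I let go at about 67 mm of sink, and the pawl caught the next tooth.

**Last checks:**
- **Sink:** 70.4–70.5 mm, which matches 14 teeth, and it stayed put for more than a second.
- **Tray against rollers:** the tray floor, 177 mm at the start, is at about 106.5 mm (read in the picture as 106). The roller tops are at about 107.5–108 mm.
- **Tail:** back at its rest height of 165 mm.
- **Contact:** the arm was free, with about 1 N of sensor noise. The highest vertical reading on the tail was 12.3 N, below the 18 N limit. I read the force only at the end of each move.
- **Loose things:** I saw no disturbance to the crank and screwdriver in the last pictures I viewed. I did not check the multimeter and spray can afterwards, but the arm never went near them.

**One disagreement:** the closed fingers ended about 36–40 mm above the tool point the robot reported. The wrist and side cameras both showed it, and contact by feel confirmed it. I therefore relied on the pictures and the force readings rather than the reported height.

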